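# Open the safety-capped tablet bottle

## Task

Open the brown bottle that is clamped in the holder: push its safety cap straight down as far as it goes, keep it pushed down while you turn it anticlockwise until you feel it come up against its stop, then lift it straight off. Finish still holding the cap in the gripper, upright and still, about 8 cm above the open mouth of the bottle; do not put it down or let go, and leave the other things on the table where they are.

Things in the scene. Friction and masses are not known exactly. Their poses are not given: they have to be found in the camera images.
- cap_center (a point): Centre, half-way up, of the safety cap: white, ribbed, round, 52 mm in diameter, 26 mm high, 30 g, locked on the neck of the bottle clamped in the holder; z up along its axis. Grip it across at any yaw; fingertips may reach 8 mm below its rim (the bottle's shoulder is 20 mm below). Pushed down it travels 6.5 mm: about 5 N to start, 11 N at the rigid bottom, pushed back by a spring seal.
- cap_mark (a point): Point on the cap's rim 24 mm from its axis along its own x axis, half-way up; the raised arrow on the cap's top points to it. Turned anticlockwise (from above) while pushed down over 4.2 mm, the cap comes hard against a stop after 60 to 82 degrees, depending on the start; only in the last 15 degrees before the stop can it be lifted off. Not pushed down, it only has a little play.
- bottle_mouth (a point): Centre of the top of the bottle's neck, hidden inside the cap while that is on; 131 mm above the table and 3 mm above cap_center when the cap is locked; z up. Its x axis is the way the cap's arrow points when the cap is at its stop.
- holder: Plywood holder, 130 x 150 x 15 mm, screwed to the table, with two aluminium clamp jaws and a clamp screw towards its -y side, holding a brown bottle, 74 mm in diameter, that cannot turn or move. Origin on the table under the bottle's axis.
- cap: The same safety cap; origin at the centre of its underside, z up along its axis, 115 mm above the table when locked.
- plain_bottle: Bystander: small brown jar with a smooth cap, 48 mm in diameter, 85 mm high, standing loose; origin under its centre.
- organiser: Bystander: clear open tray with seven compartments in a row, 45 x 160 x 24 mm; origin under its centre, long along y.
- carton: Bystander: small cardboard carton, 50 x 75 x 70 mm; origin under its centre.
- cup: Bystander: small white measuring cup, 48 mm across, 40 mm high; origin under its centre.
- tape: Bystander: roll of paper tape lying flat, 70 mm across, 22 mm high; origin under its centre.
- spatula: Bystander: spatula, 170 mm long, lying on the table along its x axis.
- tub: Bystander: white screw-cap tub, 70 mm in diameter, 100 mm high; origin under its centre.
Not all that is in view belongs to the job. What is shaped like the cap but orange or yellow is not meant.

How it is judged:
On the way, in this order (a step that is already met when the one before it is completed fails the run):
1. before it is turned, the cap is pushed down level at least 4 mm from its locked height (z of cap_center in the frame of bottle_mouth below -0.007 m and angle between cap's own z axis and vertical below 0.12 rad and y of cap_mark in the frame of bottle_mouth below -0.018 m and x of cap_mark in the frame of bottle_mouth below 0.0155 m), for 0.1 s.
2. the cap is turned anticlockwise to within 15 degrees of its stop, still on the neck (y of cap_mark in the frame of bottle_mouth above -0.006 m and x of cap_mark in the frame of bottle_mouth above 0.015 m and z of cap_center in the frame of bottle_mouth below 0.006 m), for 0.1 s.
At the end, for the whole second after the job is handed in: The cap is held in the gripper's fingers (over 2 N), its centre 50 to 130 mm above the bottle's mouth and within 35 mm of the bottle's axis, upright within 14 degrees, still (below 30 mm/s), not touching the bottle; all bystanders within 30 mm of where they were (z of cap_center in the frame of bottle_mouth between 0.05 and 0.13 m and horizontal distance between cap_center and bottle_mouth below 0.035 m and angle between cap's own z axis and vertical below 0.25 rad and linear speed of cap below 0.03 m/s and contact force between the fingers and cap above 2 N and contact force between cap and holder below 0.1 N and distance of each of plain_bottle, organiser, carton, cup, tape, spatula, tub from where it was at the start of the episode below 0.03 m); the arm keeps its last pose, push and grip.
It fails at once if a bystander is pushed more than 30 mm or tipped over (distance of any of plain_bottle, organiser, carton, cup, tape, spatula, tub from where it was at the start of the episode above 0.03 m or angle between any of plain_bottle, organiser, carton, cup, tape, spatula, tub's own z axis and vertical above 0.6 rad).
It also fails if it takes over 45 s, if anything falls off the work surface, if the arm or the gripper's body presses on something with over 40 N, if the wrist force passes 120 N, or if a joint passes its speed limit or range.

## Robot

A 6-joint arm with a two-finger parallel gripper is mounted at the origin on the work surface. World frame = base frame: x ahead of the robot, y to its left, z up, the work surface at z = 0. Lengths are in m, angles in rad, forces in N, time in s.
With the tool pointing down it reaches from about 0.35 to 0.975 m from the base axis. Payload 7.1 kg.
Tool frame: the origin (TCP) lies midway between the tips of the shut fingers; the grasp point (between the pads) lies 19 mm behind it; z points along the fingers, x is the direction in which the jaws open and shut, and the axes are right-handed (so a half turn about z gives the same grasp; the last joint's range is limited). The gripper opens to 88 mm and grips with 3 to 60 N. Pads are 20 mm wide; open, the fingers measure 115 mm over their backs; the gripper's body (75 mm by 178 mm) begins 61 mm behind the grasp point.
Start: joints at [1.283, 0.423, 1.63, -0, 1.089, -0.019], TCP at [0.166, 0.603, 0.223] pointing down, gripper open.
Joint ranges: [-3, 3], [-0.9, 2.11], [0.09, 2.58], [-1.31, 4.45], [0.11, 2.69], [-2.54, 2.54]. Speed limits (rad/s): [2.39, 2.39, 3.01, 3.14, 3.14, 3.14].

## Interface

Orientations are given as a unit quaternion [w, x, y, z].
In Python, from station import move_pose, movel, movej, command_gripper, wait, inverse_kinematics, read_camera, camera_info, MotionError, job_done, get_time, get_joint_pos, get_qvel, get_effort, get_tcp_pos, get_ee_rot, get_ft_force, get_ft_torque, get_grip_width gives the robot as it stands. Calls block until the motion is done:
- move_pose(position, orientation): joint-space move of the TCP to a pose.
- movel(position, frame=None, v=0.15, until_force=None): straight line of the TCP; frame=None keeps the orientation; v is the mean speed in m/s. With until_force (N) it stops when the force on the tool has changed by that much, and returns True; else False.
- movej(angles): joint-space move.
- command_gripper(opening): opening from 0.0 (shut) to 1.0 (fully open); the grip force is fixed at half the most; returns when the fingers have stopped.
- wait(seconds).
- inverse_kinematics(position, orientation): joint angles nearest the present ones, or None.
- read_camera(name): name is "scene" or "top" or "wrist"; returns the picture (420x560x3 uint8, red, green, blue); there is no depth.
- camera_info(name): a dict with "intrinsics" (3x3 intrinsics, pixels), "T" (4x4, takes a point from camera to world coordinates); the wrist camera has in their place "tool_from_camera" (4x4, takes a point from camera to tool coordinates, whose origin is the TCP and whose axes are the tool frame's). Camera axes: x right, y up, looking along -z (the intrinsics and any distortion apply to the point x, -y, -z); pixel columns grow to the right and rows downward; lengths in m; the calibration is good to about 2 mm. A picture is of the moment at which its call begins: read the wrist's pose just before it. camera_info takes no time and is no camera call.
A pose or a line that the arm cannot do raises MotionError and nothing moves.
- job_done(): hands the job in, once; it reports no verdict.
Readings, each from a call of its own:
- get_time(): time.
- get_joint_pos(): joint angles.
- get_qvel(): joint speeds.
- get_effort(): joint torques, N m.
- get_tcp_pos(): TCP position.
- get_ee_rot(): TCP orientation.
- get_ft_force(): force on the tool from outside, world axes, zero at the start.
- get_ft_torque(): the same for the moment, N m.
- get_grip_width(): opening from 0.0 (shut) to 1.0 (fully open).
Only numpy, scipy, OpenCV 4.12 (cv2) and the standard library are available. Lean on these libraries where they do the work, as an engineer would, in place of code of your own. Each camera call takes 0.05 s, during which the arm holds its last target. There are 200 camera calls.

## Working session

There is one attempt and no reset: what is moved stays moved. The work goes in short steps, each a Python script; the robot and the scene stay as the last script left them, time stands still between calls to the robot, and variables do not carry over. Pictures are saved under pics/ and viewed, about 8 in all and at most 12, crops included, and the job is handed in when it is done.

```bash
mkdir -p pics; ls
python3 - <<'E'
from station import *
import cv2,numpy as np
a=read_camera("scene");b=read_camera("top")
cv2.imwrite("pics/scene.png",a[:,:,::-1]);cv2.imwrite("pics/top.png",b[:,:,::-1])
for n in("scene","top","wrist"):print(n,camera_info(n))
print(get_time(),get_ee_rot(),get_ft_force())
E
```

```text
pics
scene {'intrinsics': array([[501.67513315,   0.        , 280.14366696],
       [  0.        , 501.67513315, 210.63713381],
       [  0.        ,   0.        ,   1.        ]]), 'T': array([[-0.3444773 , -0.60693581,  0.71621527,  1.52120381],
       [ 0.93862931, -0.23698477,  0.25062569,  0.33662393],
       [ 0.0176184 ,  0.75859551,  0.65132361,  0.99220381],
       [ 0.        ,  0.        ,  0.        ,  1.        ]])}
top {'intrinsics': array([[429.01819652,   0.        , 271.87212549],
       [  0.        , 429.01819652, 202.04295078],
       [  0.        ,   0.        ,   1.        ]]), 'T': array([[-0.01025786,  0.99326071, -0.11544672,  0.4280439 ],
       [-0.99993658, -0.00965248,  0.00580165, -0.0217986 ],
       [ 0.0046482 ,  0.11549891,  0.99329673,  1.09377453],
       [ 0.        ,  0.        ,  0.        ,  1.        ]])}
wrist {'intrinsics': array([[313.76044516,   0.        , 281.64650036],
       [  0.        , 313.76044516, 212.30555288],
       [  0.        ,   0.        ,   1.        ]]), 'tool_from_camera': array([[ 9.99999825e-01, -2.50506410e-04,  5.35110503e-04,
        -5.25362397e-04],
       [-8.69676633e-05, -9.58213262e-01, -2.86054778e-01,
        -7.78334939e-02],
       [ 5.84408537e-04,  2.86054682e-01, -9.58213117e-01,
        -1.62374108e-01],
       [ 0.00000000e+00,  0.00000000e+00,  0.00000000e+00,
         1.00000000e+00]])}
0.1 [ 4.12969608e-04  7.95478066e-01  6.05982000e-01 -5.40506218e-04] [ 0.4524544  -0.04516501  0.08134635]
```

View pics/scene.png

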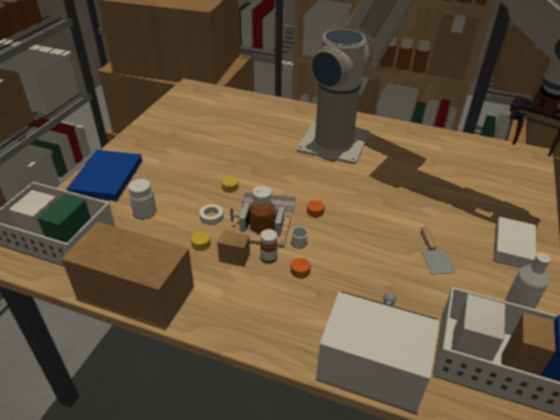

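View pics/top.png

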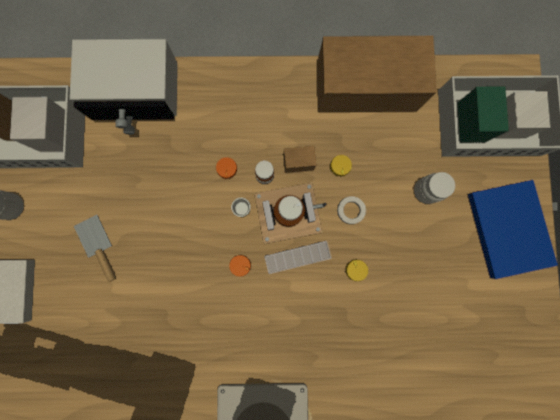

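The top view shows the white cap at about (290,207) in the holder. The jar is at (264,170) and the organiser at (298,257). I'll localise the cap by mask and go above it for a wrist view.

```bash
cat > h.py <<'E'
from station import *
import cv2,numpy as np
from scipy.spatial.transform import Rotation as R
def q(yaw): # tool down, tool x along world yaw
    r=R.from_euler('z',yaw)*R.from_euler('x',np.pi)
    x,y,z,w=r.as_quat(); return np.array([w,x,y,z])
def yaw():
    w,x,y,z=get_ee_rot(); m=R.from_quat([x,y,z,w]).as_matrix(); return np.arctan2(m[1,0],m[0,0])
def ray(K,T,uv,z):
    d=np.linalg.inv(K)@[uv[0],uv[1],1]; d=T[:3,:3]@[d[0],-d[1],-d[2]]; o=T[:3,3]
    return o+d*(z-o[2])/d[2]
def wristT():
    w,x,y,z=get_ee_rot(); T=np.eye(4); T[:3,:3]=R.from_quat([x,y,z,w]).as_matrix(); T[:3,3]=get_tcp_pos()
    return T@camera_info("wrist")["tool_from_camera"]
def blob(im,near,rad,thr=120):
    h=cv2.cvtColor(im,cv2.COLOR_RGB2HSV)
    m=((h[:,:,1]<70)&(h[:,:,2]>thr)).astype(np.uint8)
    k=np.zeros_like(m);cv2.circle(k,near,rad,1,-1); m*=k
    c=max(cv2.findContours(m,cv2.RETR_EXTERNAL,cv2.CHAIN_APPROX_NONE)[0],key=cv2.contourArea)
    return cv2.minEnclosingCircle(c),cv2.fitEllipse(c)
E
python3 - <<'E'
from h import *
im=read_camera("top");c=camera_info("top")
b=blob(im,(290,207),16);print(b)
p=ray(c["intrinsics"],c["T"],b[1][0],.141);print(p)
p[2]=.141+.10
for y in np.arange(-180,180,30):
    s=inverse_kinematics(p,q(np.radians(y)));print(y,None if s is None else np.round(s,2))
print(np.degrees(yaw()))
E
```

```text
(((290.2742004394531, 207.1774139404297), 11.727241516113281), ((290.14056396484375, 207.14410400390625), (22.393245697021484, 22.68280029296875), 126.39154815673828))
[ 0.52691655 -0.06804098  0.141     ]
-180 None
-150 [-0.15  0.26  1.82  0.    1.06  2.47]
-120 [-0.15  0.26  1.82  0.    1.06  1.94]
-90 [-0.15  0.26  1.82 -0.    1.06  1.42]
-60 [-0.15  0.26  1.82 -0.    1.06  0.9 ]
-30 [-0.15  0.26  1.82 -0.    1.06  0.37]
0 [-0.15  0.26  1.82 -0.    1.06 -0.15]
30 [-0.15  0.26  1.82 -0.    1.06 -0.67]
60 [-0.15  0.26  1.82 -0.    1.06 -1.2 ]
90 [-0.15  0.26  1.82 -0.    1.06 -1.72]
120 [-0.15  0.26  1.82  0.    1.06 -2.25]
150 None
74.601365523673
```

Run:
```python
from h import *
p=np.array([.527,-.068,.241])
move_pose([.4,.25,.3],q(0));move_pose(p,q(np.radians(-60)));wait(.3)
T=wristT();im=read_camera("wrist");K=camera_info("wrist")["intrinsics"]
pc=np.linalg.inv(T)@[.527,-.068,.141,1];u=K@[pc[0],-pc[1],-pc[2]];u=u[:2]/u[2];print(u)
cv2.imwrite("pics/w1.png",im[:,:,::-1])
b=blob(im,tuple(int(x) for x in u),60);print(b,ray(K,T,b[1][0],.141))
print(get_time(),get_ft_force(),get_ft_torque())
```

```text
[281.16841432 213.12571787]
(((270.0, 251.5), 43.29270935058594), ((267.6935119628906, 259.1849060058594), (20.47965431213379, 91.57135009765625), 103.55467987060547)) [ 0.4827934  -0.07935986  0.141     ]
3.3917 [ 0.38543991  0.07189379 -0.06647032] [-0.03892065  0.1599926  -0.05253865]
```

View pics/w1.png

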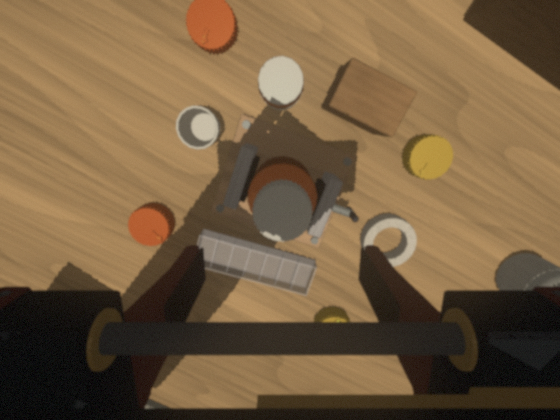

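The cap lies in the gripper's shadow, as a grey disc at about (282,210) with a radius near 32 px. That agrees with the prediction of (281,213). I'll refine it with a shadow-tolerant mask and look for the arrow.

Run:
```python
from h import *
T=wristT();im=read_camera("wrist");K=camera_info("wrist")["intrinsics"]
h=cv2.cvtColor(im,cv2.COLOR_RGB2HSV)
for s in (50,70,90):
  m=((h[:,:,1]<s)&(h[:,:,2]>50)).astype(np.uint8);k=np.zeros_like(m);cv2.circle(k,(282,211),36,1,-1)
  m=cv2.morphologyEx(m*k,cv2.MORPH_OPEN,np.ones((7,7)))
  c=max(cv2.findContours(m,0,cv2.CHAIN_APPROX_NONE)[0],key=cv2.contourArea)
  e=cv2.fitEllipse(cv2.convexHull(c));print(s,e,ray(K,T,e[0],.141))
crop=im[165:260,230:335].astype(float)
crop=np.clip((crop-40)*2.2,0,255).astype(np.uint8)
mm=cv2.resize(m[165:260,230:335]*255,None,fx=4,fy=4)
big=cv2.resize(crop,None,fx=4,fy=4,interpolation=cv2.INTER_CUBIC)[:,:,::-1]
# and the top view arrow
t=read_camera("top")[187:227,270:310];t=cv2.resize(np.clip((t.astype(float)-150)*2.4,0,255).astype(np.uint8),(380,380),interpolation=cv2.INTER_CUBIC)[:,:,::-1]
cv2.imwrite("pics/w2.png",np.hstack([big,np.vstack([t[:,:,:],])if t.shape[0]==big.shape[0] else big]))
```

```text
50 ((279.7696228027344, 210.23207092285156), (50.480499267578125, 59.32315444946289), 19.365922927856445) [ 0.52866499 -0.0658085   0.141     ]
70 ((283.6356506347656, 211.6285400390625), (59.929019927978516, 64.85717010498047), 111.50456237792969) [ 0.52925527 -0.06936229  0.141     ]
90 ((283.6963806152344, 211.6051483154297), (61.73323059082031, 66.32743835449219), 102.94048309326172) [ 0.5293002  -0.06939746  0.141     ]
```

View pics/w2.png

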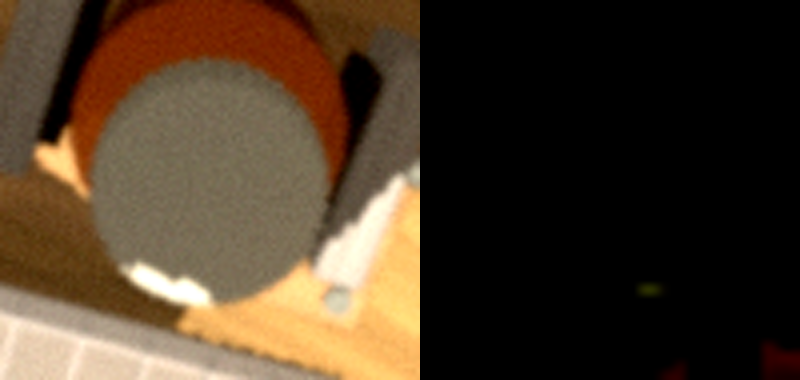

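Correcting for the visible cap side, the wrist view puts the cap at about (0.5275,-0.069), which agrees with the top camera to about 1 mm. The arrow can't be made out in this view and isn't needed. I'll grip now.

Run:
```python
from h import *
p=np.array([.5274,-.0687,.110]);Q=q(np.radians(-60))
movel([p[0],p[1],.16],Q,v=.15)
print("hit",movel(p,Q,v=.06,until_force=6),get_tcp_pos(),get_ft_force())
f0=np.array(get_ft_force());t0=np.array(get_ft_torque())
command_gripper(0.0);wait(.3)
print(get_time(),get_grip_width()*88,get_tcp_pos(),np.array(get_ft_force())-f0,np.array(get_ft_torque())-t0)
```

```text
hit False [ 0.52767252 -0.06874102  0.11021546] [ 0.13838026  0.33976999 -0.85385692]
6.125 51.54937766548932 [ 0.52717005 -0.06852714  0.11002091] [-2.28515776  2.94665926  4.06306312] [ 0.49414021  0.3832559  -0.09807896]
```

Run:
```python
from h import *
p=np.array(get_tcp_pos());Q=q(np.radians(-60));c=[.5274,-.0687]
for k in range(1,15):
    z=.110-.001*k
    movel([*c,z],Q,v=.02);f=np.array(get_ft_force());print(k,np.round(1e3*get_tcp_pos()[2],2),np.round(f,1))
    if f[2]>20: break
print(get_time(),get_grip_width()*88,get_ft_torque())
```

```text
1 109.13 [-3.2  2.3  5.2]
2 108.2 [-3.   3.2  6.1]
3 107.29 [-2.9  3.2  6.7]
4 106.38 [-3.8  4.1  7.3]
5 105.43 [-2.5  3.1  7.9]
6 104.51 [-4.8  3.3  9.6]
7 103.62 [-3.8  3.3 10. ]
8 103.42 [-6.4  4.1 19.3]
9 103.04 [-10.4   4.4  25.3]
8.375 51.660095607306644 [ 0.66139647  1.73262508 -0.09269406]
```

Bottom reached after 6.5 mm. Now turn with the push held, watching the torque.

Run:
```python
from h import *
c=[.5274,-.0687]
movel([*c,.1017],q(np.radians(-60)),v=.02);print(get_ft_force(),get_ft_torque())
t0=get_ft_torque()[2]
for a in range(4,93,4):
    movel([*c,.1017],q(np.radians(-60+a)),v=.05)
    f=get_ft_force();t=get_ft_torque()[2]-t0
    print(a,round(np.degrees(yaw())+60,1),np.round(f,1),round(t,2),round(1e3*get_tcp_pos()[2],2),round(get_time(),2))
    if abs(t)>.8 and a>50 or abs(t)>1.5: break
```

```text
[-7.09771633  3.57043858 18.3794651 ] [ 0.60483922  1.33010614 -0.04519061]
4 4.0 [-6.1  4.2 17.1] 0.09 103.09 8.88
8 8.0 [-6.2  5.3 18.1] 0.08 103.08 9.12
12 12.0 [-5.8  5.  18.3] 0.15 103.1 9.38
16 16.0 [-7.   6.3 18.3] 0.08 103.06 9.62
20 20.0 [-6.3  6.8 17.1] 0.12 103.08 9.88
24 24.0 [-6.2  5.8 18.7] 0.18 103.1 10.12
28 28.0 [-6.6  6.8 17.1] 0.13 103.07 10.38
32 32.0 [-6.5  7.4 17.1] 0.15 103.07 10.62
36 36.0 [-6.5  7.  18.3] 0.15 103.08 10.88
40 40.0 [-6.9  7.9 19.2] 0.11 103.08 11.12
44 44.0 [-7.   6.5 17.3] 0.13 103.06 11.38
48 48.0 [-6.8  7.  19. ] 0.14 103.07 11.62
52 52.0 [-7.   7.2 19.7] 0.13 103.08 11.88
56 56.0 [-6.7  8.  19.7] 0.19 103.06 12.12
60 60.0 [-7.5  8.  19.5] 0.2 103.08 12.38
64 64.0 [-7.9  8.  19.7] 0.15 103.06 12.62
68 68.0 [-8.2  7.2 19.7] 0.19 103.07 12.88
72 72.0 [-6.9  7.4 19.3] 0.08 103.09 13.12
76 76.0 [-7.4  7.  20.4] 0.06 103.05 13.38
80 79.9 [-8.4  7.7 21.1] -0.39 103.02 13.62
84 83.9 [-7.4  3.9 16.8] -0.63 102.74 13.88
88 87.9 [-6.1  2.8 12.8] -0.57 102.42 14.12
92 91.9 [-4.1  0.6  9.5] -0.51 102.19 14.38
```

The torque flipped to −0.4…−0.6 Nm from about 78°, so the cap is against its stop and the pads slipped slightly after that. I'll ease back 2° to relieve the torque, then lift.

Run:
```python
from h import *
c=[.5274,-.0687];Q=q(np.radians(30))
movel([*c,.1017],Q,v=.05);print(get_ft_force(),get_ft_torque()[2])
for z in (.104,.107,.110,.113,.116,.120,.125,.130):
    movel([*c,z],Q,v=.03);print(z,np.round(1e3*get_tcp_pos()[2],2),np.round(get_ft_force(),1),round(get_grip_width()*88,2))
    if get_ft_force()[2]<-12:break
print(get_time())
cv2.imwrite("pics/s3.png",cv2.resize(read_camera("scene")[150:290,180:360],None,fx=4,fy=4,interpolation=cv2.INTER_CUBIC)[:,:,::-1])
```

```text
[-4.69793615  1.25790673  9.7443744 ] -0.17861311509278646
0.104 104.73 [-4.8  1.6 11.2] 52.21
0.107 107.61 [-4.   1.4  9.1] 52.62
0.11 110.35 [-4.6  0.7  7.9] 52.39
0.113 113.0 [-3.5  0.3  1.6] 52.37
0.116 116.32 [0.7 1.  0.7] 52.04
0.12 120.27 [-0.  -0.8 -0.5] 51.8
0.125 125.28 [ 0.  -0.5 -0. ] 52.2
0.13 130.24 [-0.1 -0.5  0. ] 51.97
16.7917
```

View pics/s3.png

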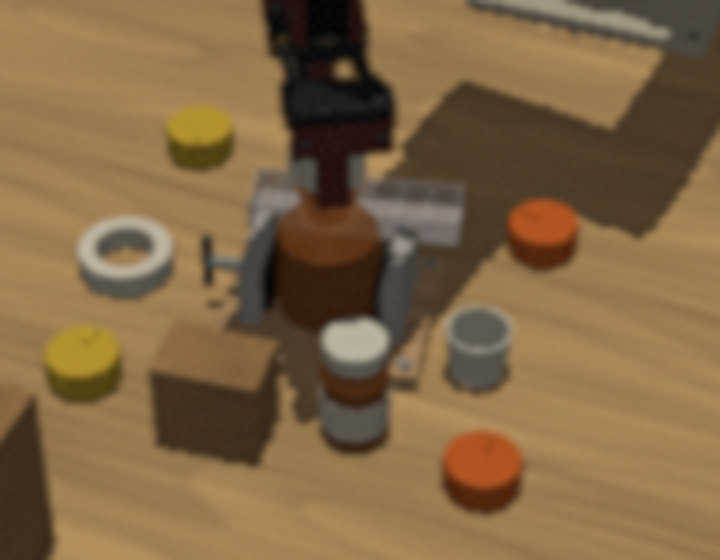

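The cap (grey, between the fingers) is coming free of the neck, with the force at zero and the width 52 mm. I'll raise it to its final height and check.

Run:
```python
from h import *
movel([.5274,-.0687,.192],q(np.radians(30)),v=.06);wait(.5)
print(get_time(),get_tcp_pos(),get_grip_width()*88,get_ft_force(),np.abs(get_qvel()).max())
a=cv2.resize(read_camera("scene")[130:290,180:360],(400,356),interpolation=cv2.INTER_CUBIC)
a=np.clip(a.astype(float)*1.6,0,255).astype(np.uint8)
t=cv2.resize(read_camera("top")[130:290,200:380],(400,356),interpolation=cv2.INTER_CUBIC)
cv2.imwrite("pics/s4.png",np.hstack([a,t])[:,:,::-1])
```

```text
18.525 [ 0.52738178 -0.06869356  0.19195102] 52.46722692228426 [-0.24185975  0.39882542 -1.00463285] 0.003150195983454657
```

View pics/s4.png

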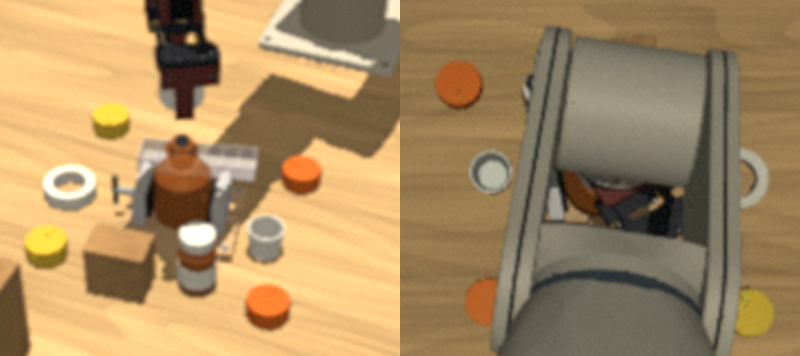

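The scene view shows the open bottle neck at (182,145) and the white cap held above it at (182,97), with the bystanders unmoved. Handing in.

```bash
python3 -c "
from station import *
print(job_done())"
```

```text
the job is handed in; nothing more can be done
None
```

The cap is off, and I handed the job in with it gripped about 8 cm above the open bottle mouth. `job_done()` gave no verdict.

- **Push:** I gripped the cap across and pushed it down about 6.5 mm until it reached the rigid bottom. I held it there at roughly 18 N.
- **Turn:** I turned it anticlockwise and met the stop at about 78°, where the torque jumped to about −0.6 Nm. The pads slipped from there to the end of the turn at 92°, and the push had dropped to about 9.5 N by then. I eased back 2° and lifted.
- **Final checks:**
  - The grip width was 52 mm and the arm was still at 18.5 s.
  - The scene picture showed the open neck with the cap above it. The bystanders looked unmoved in it; I did not measure their positions.
- **Not confirmed:** I could not make out the cap's arrow. The turn angle therefore comes from the torque and from the cap lifting off freely, not from seeing the mark.

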